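# Straighten the carton row on the bench shelf

## Robot

A 6-joint arm with a two-finger parallel gripper is mounted at the origin on the work surface; the furniture and walls round the work are solid. World frame = base frame: x ahead of the robot, y to its left, z up, the work surface at z = 0. Lengths are in m, angles in rad, forces in N, time in s.
With the tool pointing down it reaches from about 0.275 to 0.825 m from the base axis. Payload 5.2 kg.
Tool frame: the origin (TCP) lies midway between the tips of the shut fingers; the grasp point (between the pads) lies 19 mm behind it; z points along the fingers, y is the direction in which the jaws open and shut (so a half turn about z gives the same grasp; the last joint's range is limited). The gripper opens to 93 mm and grips with 3 to 60 N. Pads are 15 mm wide; open, the fingers measure 128 mm over their backs; the gripper's body (75 mm by 188 mm) begins 65 mm behind the grasp point.
Start: joints at [0.927, 0.259, 1.535, -0, 1.348, -0.203], TCP at [0.235, 0.497, 0.219] pointing down, gripper open.
Joint ranges: [-3.14, 3.14], [-0.91, 2.08], [0.19, 2.58], [-1.22, 4.36], [0.22, 2.71], [-3.12, 3.12]. Speed limits (rad/s): [2.57, 2.57, 3.14, 3.14, 3.14, 3.14].

## Interface

Orientations are given as a rotation vector (axis times angle).
In Python, from plant import robot gives the robot as it stands. The module is installed in compiled form; this text tells all that it offers.
- The arm moves only by the tool arm_command, never from a script. Its argument "targets" is a list of rows, each a list of 7 numbers: the opening, from -1 (shut) to 1 (fully open), then the shift along the tool's x, y, z in units of 25 cm (1.0 is 25 cm), then the turn, a rotation vector about the tool's x, y, z in units of 180 degrees (1.0 is 180 degrees). In form: [[claw, x, y, z, rx, ry, rz], ...]. A call has 1 to 20 rows; each row shifts and turns the pose as measured when the row begins, along the tool's axes as they then stand; what a row does not reach is not made up. A row lasts 1/12 s, in which the tool goes at most 41.7 mm and 7.16 degrees, less where a joint would pass 70% of its speed; a pose out of reach is approached as far as the arm can. A call with a number of a shift or a turn outside -1 to 1 is refused whole. A call with a gripper value outside its range is refused whole. The fingers move at their own pace and stop on an object; the grip force is fixed at half the most. Time passes only in rows, so rows that do not move let the fingers close. It gives the time, the measured TCP pose, the force and the opening at its end, in the units of the state.
- robot.get_state(): the state, without advancing time (a new reading comes with each control period).
- robot.capture(name): name is "scene" or "top" or "wrist"; returns a dict with "frame" (420x560x3 uint8, red, green, blue), "camera_matrix" (3x3 intrinsics, pixels), "pose" (4x4, takes a point from camera to world coordinates); the wrist camera has in their place "hand_eye" (4x4, takes a point from camera to tool coordinates, whose origin is the TCP and whose axes are the flange's). Camera axes: x right, y down, z forward; pixel columns grow to the right and rows downward; lengths in m; the calibration is good to about 2 mm. A picture is of the moment at which its call begins: read the wrist's pose just before it. There is no depth.
- robot.finish_job(): hands the job in, once; it reports no verdict.
Trained networks look in a picture, given as the dict that the camera call returned (one of the last four; its "shot" number tells which), for a name from the list of things; names that differ only in an ending like _2 or _b are one class to them, and where a whole thing is asked for, a point or a joint stands for the part that bears it (a point fixed in the world has none). Each returns a list of dicts, best first, with "conf" (0 to 1); they miss things now and then, are a little off and sometimes report something else, mostly with a low value. They report only what shows in the picture. A call takes as long as a camera call. They do not tell look-alikes from the thing itself.
- robot.regions_of(picture, target): "pixels" (420x560 bool, what is visible of it) and "uv" ([column, row] in pixels, amid what is visible of it).
The state is a dict: "time_s": time; "q": joint angles; "qd": joint speeds; "joint_torque": joint torques, N m; "position": TCP position; "tool_rot": TCP orientation; "contact_force": force on the tool from outside, world axes, zero at the start; "ft_torque": the same for the moment, N m; "grip_width": finger opening in m.
Only numpy, scipy, OpenCV 4.12 (cv2) and the standard library are available. Lean on these libraries where they do the work, as an engineer would, in place of code of your own. Each camera call takes 0.05 s, during which the arm holds its last target. There are 200 camera calls.

## Task

Tidy the low stock shelf: the three white cartons should stand in one neat row in the corner, every carton with its short rear end flush against the back fence, and side by side touching with no gaps, starting at the end stop where one carton is already home. Slide the two stray cartons into place along the shelf without lifting or tipping any carton, and leave the wash bottle, amber bottle and beaker beside the shelf where they are.

Things in the scene. Friction and masses are not known exactly. Their poses are not given: they have to be found in the camera images.
- shelf: Low dark-grey metal shelf fixed on the bench: flat deck 230 (x) x 380 (y) mm with its top 20 mm above the bench; a back fence and, at the left, an end stop, both 10 mm thick and rising 46 mm above the deck; front and right end open. Origin on the bench under the deck's centre; x square to the fence towards the back, y along the fence to the end stop. Place and yaw (within 0.2 rad) vary.
- shelf_corner (a point): Inside corner of the shelf, on the deck's top where fence and end stop meet; axes as the shelf's (x back, y left towards the end stop, z up). The fence's inner face is the plane x = 0, the end stop's inner face the plane y = 0; the deck reaches forward to x = -215 mm and right to y = -365 mm.
- carton_a_center (a point): White closed carton, 55 wide x 120 long x 50 high, about 0.16 kg, lying flat on the shelf deck; already home in the corner, against the fence and end stop to within about 2 mm. This point is its centre, 25 mm above its underside; its own y axis runs along the 120 mm length (which starts within 0.2 rad of square to the fence), z up.
- carton_b_center (a point): White closed carton, 55 wide x 120 long x 50 high, about 0.16 kg, lying flat on the shelf deck; the middle one, standing 30 to 90 mm forward of the fence, askew, with a gap to the first. This point is its centre, 25 mm above its underside; its own y axis runs along the 120 mm length (which starts within 0.2 rad of square to the fence), z up.
- carton_c_center (a point): White closed carton, 55 wide x 120 long x 50 high, about 0.16 kg, lying flat on the shelf deck; the one furthest from the end stop, standing 30 to 90 mm forward of the fence, askew, with a wider gap. This point is its centre, 25 mm above its underside; its own y axis runs along the 120 mm length (which starts within 0.2 rad of square to the fence), z up.
- wash_center (a point): White squeeze wash bottle with red spout, body 67 diameter, 196 high, on the bench left of the shelf's end stop; bystander. Point 40 mm above the bench, on the body's axis.
- amber_center (a point): Amber reagent bottle, 58 diameter x 112 high, on the bench right of the shelf; bystander. Point on its axis, 40 mm above the bench.
- cup_center (a point): Clear plastic beaker, 59 diameter x 70 high, on the bench right of the shelf; bystander. Point on its axis, 40 mm above the bench.
Mind the look-alikes: they are no part of the job. Leave any pink or purple look-alike of the part that bears carton_b_center alone.

How it is judged:
At the end, for the whole second after the job is handed in: All three cartons lie flat on the deck at rest, each with its rear end within 7 mm of the fence and its length square to it within 0.08 rad, the whole row packed to the end stop: the outermost centre at most 151.5 mm from it, which is 14 mm of gaps in all (x of each of carton_a_center, carton_b_center, carton_c_center in the frame of shelf_corner above -0.067 m and y of each of carton_a_center, carton_b_center, carton_c_center in the frame of shelf_corner above -0.1515 m and z of carton_a_center in the frame of shelf_corner between 0.018 and 0.032 m and angle between each of carton_a_center, carton_b_center, carton_c_center's own z axis and vertical below 0.06 rad and angle between the y axis of each of carton_a_center, carton_b_center, carton_c_center and the x axis of shelf_corner, either way round below 0.08 rad and linear speed of each of carton_a, carton_b, carton_c below 0.01 m/s and z of carton_b_center in the frame of shelf_corner between 0.018 and 0.032 m and z of carton_c_center in the frame of shelf_corner between 0.018 and 0.032 m); the robot touches nothing.
It fails at once if a carton is lifted 20 mm or tipped over 0.35 rad (z of any of carton_a_center, carton_b_center, carton_c_center in the frame of shelf_corner above 0.045 m or angle between any of carton_a_center, carton_b_center, carton_c_center's own z axis and vertical above 0.35 rad).
It fails at once if a bystander (wash bottle, amber bottle, beaker) is moved more than 20 mm (distance of any of wash_center, amber_center, cup_center from where it was at the start of the episode above 0.02 m).
It also fails if it takes over 43 s, if anything falls off the work surface, if the arm or the gripper's body presses on something with over 40 N, if the wrist force passes 120 N, or if a joint passes its speed limit or range.

## Working session

There is one attempt and no reset: what is moved stays moved. The work goes in short steps, Python scripts to look and compute and a tool call to move; the robot and the scene stay as the last step left them, time stands still between calls to the robot, and variables do not carry over. Pictures are saved under pics/ and viewed, about 8 in all and at most 12, crops included, and the job is handed in when it is done.

Besides the shell and the picture viewer there is one more tool, called as name([rows], argument=value, ...), one row to a line, values as JSON. arm_command: Moves the arm, as the interface text tells. Its arguments: {"type":"object","properties":{"targets":{"type":"array"}},"required":["targets"]}

```bash
mkdir -p pics
cat > h.py <<'E'
import numpy as np, cv2
from scipy.spatial.transform import Rotation as R
from plant import robot
def ray_to_z(pic,uv,z):
    K=pic["camera_matrix"];T=pic["pose"]
    uv=np.atleast_2d(uv).astype(float)
    d=np.c_[uv,np.ones(len(uv))]@np.linalg.inv(K).T@T[:3,:3].T
    o=T[:3,3]; return o+d*((z-o[2])/d[:,2])[:,None]
def proj(pic,p):
    T=np.linalg.inv(pic["pose"]);q=np.atleast_2d(p)@T[:3,:3].T+T[:3,3]
    q=q@pic["camera_matrix"].T; return q[:,:2]/q[:,2:]
def save(pic,n): cv2.imwrite("pics/"+n,pic["frame"][:,:,::-1])
E
python3 - <<'E'
from h import *
s=robot.get_state();print(s)
t=robot.capture("top");save(t,"top1.png");print(t["pose"],t["camera_matrix"])
for n in ["carton_b_center","shelf","wash_center","amber_center","cup_center"]:
    for r in robot.regions_of(t,n):
        print(n,r["conf"],r["uv"],r["pixels"].sum(), ray_to_z(t,r["uv"],0.07 if 'carton' in n else 0.04)[0].round(3))
        if 'carton' in n:
            c=max(cv2.findContours(r["pixels"].astype(np.uint8),0,2)[0],key=cv2.contourArea); b=cv2.boxPoints(cv2.minAreaRect(c)); print(ray_to_z(t,b,.07)[:,:2].round(4).tolist())
sc=robot.capture("scene");save(sc,"scene1.png")
E
```

```text
{'time_s': 0.0, 'q': array([ 9.27216487e-01,  2.59343343e-01,  1.53610241e+00, -1.60549514e-06,
        1.34796207e+00, -2.02804035e-01]), 'qd': array([ 0.00093229, -0.00093141, -0.00112292, -0.00125213,  0.00023639,
        0.00131236]), 'joint_torque': array([-1.95670018e-04, -4.37318838e+01, -2.83998853e+01,  7.17076776e-02,
        4.16407746e-02, -1.25691809e-04]), 'position': array([0.23429946, 0.49699437, 0.21780975]), 'tool_rot': array([-6.86614360e-01, -3.06487914e+00,  2.60012633e-03]), 'contact_force': array([ 0.59642745, -0.38607592,  0.07259805]), 'ft_torque': array([-0.01139186,  0.00848535, -0.00751931]), 'grip_width': 0.09322596715498624}
[[ 0.01927858 -0.98095083  0.19329722  0.35578581]
 [-0.99972254 -0.02153025 -0.00955464 -0.01335866]
 [ 0.01353437 -0.19305939 -0.98109372  1.07599645]
 [ 0.          0.          0.          1.        ]] [[472.51535824   0.         277.08995079]
 [  0.         472.51535824 203.7980337 ]
 [  0.           0.           1.        ]]
carton_b_center 0.94 [246.9, 213.9] 1486 [0.53  0.042 0.07 ]
[[0.587, 0.0737], [0.5883, 0.017], [0.4636, 0.0137], [0.4625, 0.069]]
carton_b_center 0.91 [309.1, 308.6] 1500 [ 0.333 -0.094  0.07 ]
[[0.3412, -0.0278], [0.3862, -0.0588], [0.3201, -0.1582], [0.2762, -0.1268]]
carton_b_center 0.85 [124.7, 258.7] 1765 [0.429 0.296 0.07 ]
[[0.3758, 0.3398], [0.4938, 0.3208], [0.4788, 0.2544], [0.3613, 0.2749]]
carton_b_center 0.69 [248.7, 107.7] 1566 [0.774 0.045 0.07 ]
[[0.7669, 0.114], [0.8339, 0.0919], [0.7872, -0.0254], [0.7213, -0.002]]
shelf 0.68 [280.1, 201.4] 12863 [ 0.566 -0.03   0.04 ]
wash_center 0.72 [139.5, 189.7] 1181 [0.585 0.285 0.04 ]
amber_center 0.62 [395.9, 176.7] 785 [ 0.628 -0.292  0.04 ]
amber_center 0.24 [139.9, 188.9] 1164 [0.587 0.284 0.04 ]
cup_center 0.77 [418.2, 231.7] 748 [ 0.504 -0.338  0.04 ]
```

View pics/top1.png

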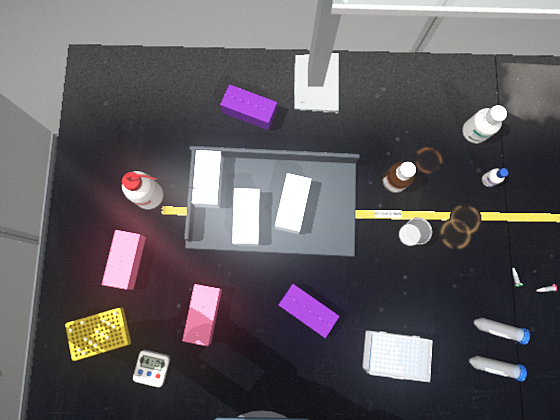

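View pics/scene1.png

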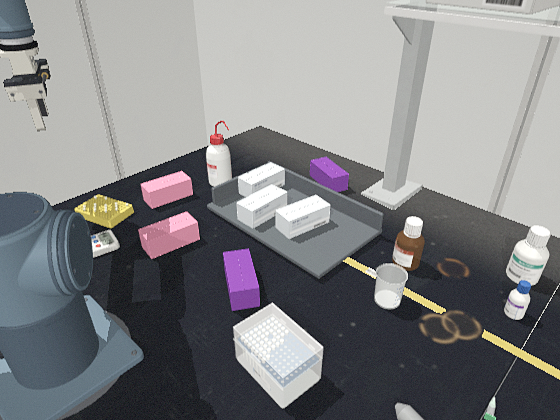

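The top view shows the white cartons: A home at (207,178), B at (246,215), C at (294,203). The pink and purple ones are look-alikes. Next I fit the exact poses.

```bash
cat >> h.py <<'E'
from scipy.optimize import minimize
def boxmask(pic,p,dims=(.055,.12,.05),z0=.02,S=4):
    w,l,h=dims;c=np.array([[i*w/2,j*l/2,k] for i in(-1,1) for j in(-1,1) for k in(z0,z0+h)])
    a=p[2];c[:,:2]=c[:,:2]@np.array([[np.cos(a),np.sin(a)],[-np.sin(a),np.cos(a)]])+p[:2]
    hull=cv2.convexHull(((proj(pic,c)+.5)*S-.5).astype(np.float32)).astype(np.int32)
    m=np.zeros((420*S,560*S),np.uint8);cv2.fillConvexPoly(m,hull,1)
    return cv2.resize(m*255,(560,420),interpolation=cv2.INTER_AREA)/255.
def white(pic):
    f=pic["frame"].astype(int);return ((f.min(2)>135)&(f.max(2)-f.min(2)<40)).astype(np.uint8)
def fitbox(pic,uv,yaw0=-np.pi/2):
    n,lab,st,_=cv2.connectedComponentsWithStats(cv2.morphologyEx(white(pic),cv2.MORPH_CLOSE,np.ones((3,3))))
    m=(lab==lab[uv[1],uv[0]]).astype(float)
    p0=np.r_[ray_to_z(pic,uv,.07)[0,:2],yaw0]
    f=lambda p:np.abs(boxmask(pic,p)-m).sum()
    r=minimize(f,p0,method="Nelder-Mead",options=dict(initial_simplex=p0+np.array([[0,0,0],[.02,0,0],[0,.02,0],[0,0,.2]])))
    return r.x,r.fun,m.sum()
E
python3 - <<'E'
from h import *
t=robot.capture("top")
for uv in [(207,178),(246,215),(294,203)]:
    x,f,n=fitbox(t,uv);print(uv,x.round(4),"yaw rel",round(x[2]+np.pi/2,3),f,n)
# deck outer corners (rough) at z=.02 and fence top corners z=.066
print("front deck edge FL,FR",ray_to_z(t,[(186,248),(355,255)],.02).round(3).tolist())
im=cv2.resize(t["frame"][130:270,170:370],None,fx=4,fy=4,interpolation=cv2.INTER_CUBIC);cv2.imwrite("pics/c1.png",im[:,:,::-1])
E
```

```text
(207, 178) [ 0.6121  0.1396 -1.6463] yaw rel -0.075 9427.905882352941 11042.0
(246, 215) [ 0.5182  0.0559 -1.8081] yaw rel -0.237 9500.501960784313 11042.0
(294, 203) [ 0.5456 -0.0416 -1.6035] yaw rel -0.033 9557.917647058825 11042.0
front deck edge FL,FR [[0.459, 0.178, 0.02], [0.451, -0.2, 0.02]]
```

View pics/c1.png

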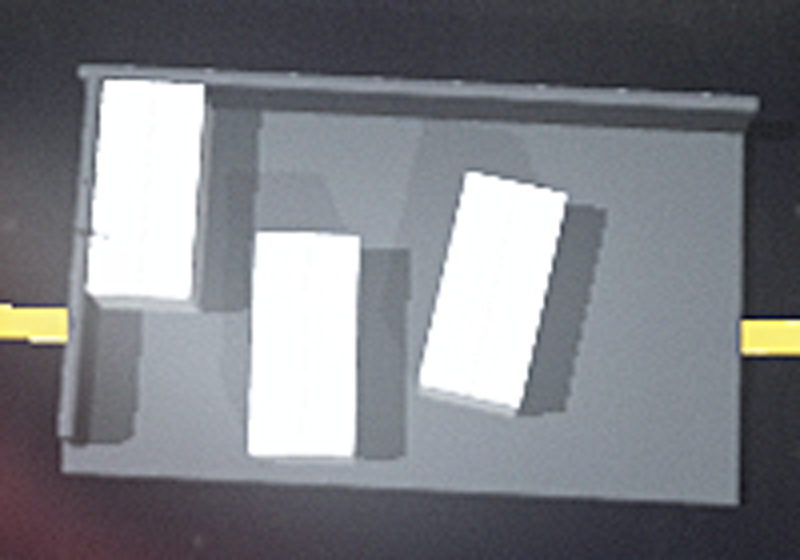

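```bash
cat >> h.py <<'E'
def tops(pic,c,th,roi=(130,270,170,370)):
    f=pic["frame"].min(2);m=np.zeros((420,560),np.uint8);a,b,d,e=roi
    m[a:b,d:e]=f[a:b,d:e]>th
    n,lab,st,cen=cv2.connectedComponentsWithStats(m);out=[]
    for i in range(1,n):
        if st[i,4]<600: continue
        k=max(cv2.findContours((lab==i).astype(np.uint8),0,1)[0],key=cv2.contourArea)
        P=ray_to_z(pic,k[:,0],.07)[:,:2].astype(np.float32)
        P=(P-c[:2])@np.array([[np.cos(c[2]),-np.sin(c[2])],[np.sin(c[2]),np.cos(c[2])]],np.float32)
        r=cv2.minAreaRect(P.astype(np.float32)*1000);b=cv2.boxPoints(r)
        print("centre mm",np.round(r[0],1),"size",np.round(r[1],1),"ang",round((r[2]+45)%90-45,1),"corners",b.round().astype(int).tolist())
E
python3 - <<'E'
from h import *
t=robot.capture("top")
FL,FR=ray_to_z(t,[(185.5,248.3),(354.5,256)],.02)[:,:2]
v=FL-FR;print(FL,FR,np.linalg.norm(v)); yaw=np.arctan2(-v[0],v[1])
ex=np.array([np.cos(yaw),np.sin(yaw)]);ey=np.array([-ex[1],ex[0]])
# fence top front edge points
fp=ray_to_z(t,[(170+84/4,130+78/4),(170+755/4,130+106/4)],.066)[:,:2]
print("yaw",yaw,"fence inner top depth from front",(fp-FR)@ex)
c1=FL+.215*ex-.015*ey; c2=FR+.215*ex+.365*ey
print("corner",c1,c2); c=np.r_[(c1+c2)/2,yaw]
for th in(200,240): tops(t,c,th)
np.save("c.npy",c)
E
```

```text
[0.45820604 0.17867771] [ 0.44878237 -0.19887319] 0.37766849357106286
yaw -0.024954841576159754 fence inner top depth from front [0.21552324 0.21739844]
corner [0.67276482 0.15831765] [0.672823   0.16064843]
centre mm [-60.8 -27.3] size [ 56.3 121.7] ang -0.1 corners [[-122, -55], [0, -56], [0, 1], [-122, 1]]
centre mm [-109.3 -219. ] size [ 56.4 125.2] ang -10.6 corners [[-176, -235], [-53, -258], [-43, -203], [-166, -180]]
centre mm [-142.5 -118.6] size [121.   56.5] ang 1.7 corners [[-204, -92], [-202, -149], [-81, -145], [-83, -89]]
centre mm [-60.7 -27.4] size [ 55.6 120.6] ang -0.1 corners [[-121, -55], [0, -55], [0, 0], [-121, 1]]
centre mm [-107.6 -219.5] size [ 55.7 120.9] ang -10.4 corners [[-172, -236], [-53, -258], [-43, -203], [-162, -181]]
centre mm [-142.5 -118. ] size [120.4  55.6] ang 2.6 corners [[-204, -93], [-201, -148], [-81, -143], [-84, -87]]
```

arm_command([
  [-0.68,0,0,0,0,0,-0.033],
  [-0.68,0,0,0,0,0,-0.033],
  [-0.68,0,0,0,0,0,-0.033],
  [-0.68,0,0,0,0,0,-0.033],
  [-0.68,-0.07,-0.149,0,0,0,0],
  [-0.68,-0.07,-0.149,0,0,0,0],
  [-0.68,-0.07,-0.149,0,0,0,0],
  [-0.68,-0.07,-0.149,0,0,0,0],
  [-0.68,-0.07,-0.149,0,0,0,0],
  [-0.68,-0.07,-0.149,0,0,0,0],
  [-0.68,-0.07,-0.149,0,0,0,0],
  [-0.68,-0.07,-0.149,0,0,0,0],
  [-0.68,-0.07,-0.149,0,0,0,0],
  [-0.68,-0.07,-0.149,0,0,0,0],
  [-0.68,-0.07,-0.149,0,0,0,0],
  [-0.68,-0.07,-0.149,0,0,0,0],
])

```text
time_s: 1.78
position: [0.4446, 0.0478, 0.2188]
tool_rot: [-0.018, 3.135, 0.008]
contact_force: [0.3, 0.6, 0.6]
grip_width: 0.0151
```

```bash
cat >> h.py <<'E'
def where(tx=None,ty=None,tz=None,yaw=0.):
    """TCP in shelf-corner frame (mm), and tool-frame delta in units to reach target (mm, z world)"""
    s=robot.get_state();c=np.load("c.npy");M=R.from_rotvec(s["tool_rot"]).as_matrix()
    C=R.from_euler("z",c[2]).as_matrix();p=C.T@(s["position"]-np.r_[c[:2],0])*1000
    E=M.T@C@R.from_euler("z",yaw).as_matrix()@np.diag([-1,1,-1.])
    print("t",round(s["time_s"],2),"p",p.round(1),"F",(C.T@s["contact_force"]).round(1),"grip",round(s["grip_width"]*1e3,1),"turn units",(R.from_matrix(E).as_rotvec()/np.pi).round(4))
    if tx is not None:print("delta units",(M.T@C@(np.array([tx,ty,tz])-p)/250).round(4))
E
python3 -c "
from h import *
where(-235,-120,33)"
```

```text
t 1.78 p [-225.3 -117.3  218.8] F [0.3 0.6 0.6] grip 15.1 turn units [0.0016 0.0022 0.0116]
delta units [ 0.0442 -0.013   0.7429]
```

arm_command([
  [-0.68,0.045,-0.013,0.1,0,0,0.0116],
  [-0.68,0,0,0.16,0,0,0],
  [-0.68,0,0,0.16,0,0,0],
  [-0.68,0,0,0.16,0,0,0],
  [-0.68,0,0,0.15,0,0,0],
  [-0.68,0,0,0,0,0,0],
])

```text
time_s: 2.28
position: [0.4464, 0.0324, 0.0355]
tool_rot: [0.065, 3.115, -0.001]
contact_force: [-1.9, 0.2, -0.2]
grip_width: 0.015
```

```bash
python3 -c "
from h import *
where(-129,-119,33)"
```

```text
t 2.28 p [-223.2 -132.7   35.5] F [-1.9  0.2 -0.2] grip 15.0 turn units [-0.0002  0.0083 -0.0053]
delta units [-0.3753  0.0612  0.0198]
```

arm_command([
  [-0.68,0.06,0.03,0,0,0.0083,-0.0053],
  [-0.68,0,0.03,0.01,0,0,0],
  [-0.68,0,0,0,0,0,0],
])

```text
time_s: 2.53
position: [0.4308, 0.049, 0.0343]
tool_rot: [-0.039, -3.137, 0.0]
contact_force: [0.1, 0.6, -0.1]
grip_width: 0.0147
```

```bash
python3 -c "
from h import *
where(-129,-119,33)
t=robot.capture('top');tops(t,np.load('c.npy'),230);save(t,'t2.png')"
```

```text
t 2.53 p [-239.2 -116.5   34.3] F [ 0.   0.6 -0.1] grip 14.7 turn units [-0.0001 -0.0014  0.0001]
delta units [-0.4407 -0.0103  0.0034]
centre mm [-60.1 -27.4] size [ 55.4 119.4] ang -0.2 corners [[-120, -55], [0, -55], [0, 0], [-120, 0]]
centre mm [-107.6 -219.5] size [ 55.7 121.2] ang -10.4 corners [[-172, -236], [-53, -258], [-43, -203], [-162, -181]]
centre mm [-111.5 -117.8] size [58.8 55.1] ang 0.1 corners [[-141, -90], [-141, -145], [-82, -145], [-82, -90]]
```

View pics/t2.png

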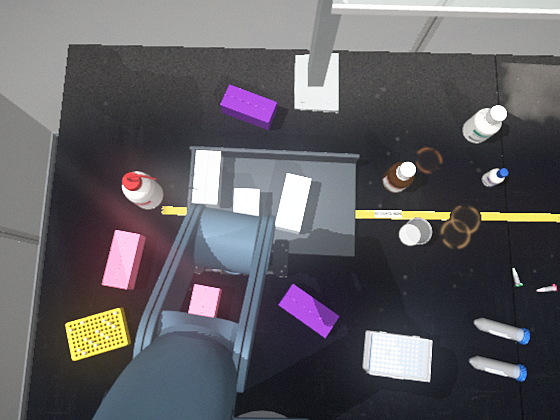

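The arm is over B's front with B unmoved. I push B towards the fence.

arm_command([
  [-0.68,-0.05,-0.01,0.003,0,0,0],
  [-0.68,-0.05,0,0,0,0,0],
  [-0.68,-0.05,0,0,0,0,0],
  [-0.68,-0.05,0,0,0,0,0],
  [-0.68,-0.05,0,0,0,0,0],
  [-0.68,-0.05,0,0,0,0,0],
  [-0.68,-0.03,0,0,0,0,0],
  [-0.68,-0.03,0,0,0,0,0],
  [-0.68,-0.02,0,0,0,0,0],
])

```text
time_s: 3.33
position: [0.5382, 0.0471, 0.0529]
tool_rot: [0.023, 3.117, -0.007]
contact_force: [-0.3, -1.1, -0.5]
grip_width: 0.0149
```

```bash
python3 -c "
from h import *
where(-128,-119,33)
t=robot.capture('top');tops(t,np.load('c.npy'),230)"
```

```text
t 3.33 p [-131.8 -115.7   52.9] F [-0.3 -1.1 -0.5] grip 14.9 turn units [-0.0014  0.0078  0.0032]
delta units [-0.013  -0.0129  0.0798]
centre mm [-107.6 -219.4] size [ 55.7 121.2] ang -10.5 corners [[-172, -236], [-53, -258], [-43, -203], [-162, -181]]
```

arm_command([
  [-0.68,0.02,0,0.04,0,0.0078,0.0032],
  [-0.68,0,0,0.04,0,0,0],
  [-0.68,-0.02,0,0,0,0,0],
  [-0.68,-0.02,0,0,0,0,0],
  [-0.68,-0.01,0,0,0,0,0],
])

```text
time_s: 3.8
position: [0.5392, 0.0477, 0.0297]
tool_rot: [-0.039, -3.126, 0.005]
contact_force: [-3.4, -1.0, 3.0]
grip_width: 0.0148
```

```bash
python3 -c "
from h import *
where(-127,-119,33)
t=robot.capture('top');tops(t,np.load('c.npy'),230);t=robot.capture('scene');save(t,'s2.png')"
```

```text
t 3.8 p [-130.8 -115.1   29.7] F [-3.4 -1.1  3. ] grip 14.8 turn units [-0.0012 -0.005   0.    ]
delta units [-0.0149 -0.0157 -0.0134]
centre mm [-107.5 -219.3] size [ 55.3 121.3] ang -10.4 corners [[-172, -236], [-53, -257], [-43, -203], [-162, -181]]
```

View pics/s2.png

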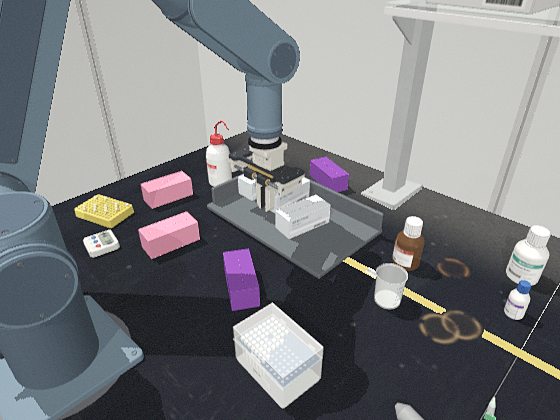

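arm_command([
  [-0.68,-0.015,-0.01,-0.013,0,-0.005,0],
  [-0.68,-0.015,0,0,0,0,0],
  [-0.68,-0.015,0,0,0,0,0],
  [-0.68,-0.015,0,0,0,0,0],
])

```text
time_s: 4.23
position: [0.5385, 0.0479, 0.027]
tool_rot: [-0.035, -3.108, -0.001]
contact_force: [-10.0, -1.5, 8.0]
grip_width: 0.015
```

```bash
python3 -c "
from h import *
where(-250,-200,33)"
```

```text
t 4.23 p [-131.5 -114.9   27. ] F [-10.   -1.7   8. ] grip 15.0 turn units [ 0.0001 -0.0106  0.0007]
delta units [ 0.4753 -0.3392 -0.0084]
```

B is against the fence: stalled at 10 N. Next is C.

arm_command([
  [-0.68,0.12,0,-0.02,0,-0.0106,0],
  [-0.68,0.12,0,0,0,0,0],
  [-0.68,0.12,0,0,0,0,0],
  [-0.68,0.0,-0.14,0,0,0,0],
  [-0.68,0,-0.14,0,0,0,0],
  [-0.68,0,-0.14,0,0,0,0],
  [-0.68,0,0,0,0,0,0],
])

```text
time_s: 4.82
position: [0.4383, -0.0548, 0.0271]
tool_rot: [-0.024, -3.129, -0.005]
contact_force: [1.3, -0.2, 0.6]
grip_width: 0.0148
```

```bash
python3 -c "
from h import *
where(-131,-220,33)
t=robot.capture('top');tops(t,np.load('c.npy'),230)"
```

```text
t 4.82 p [-229.1 -220.1   27.1] F [ 1.3 -0.1  0.6] grip 14.8 turn units [ 0.0009 -0.0039  0.0031]
delta units [-0.3921 -0.0034 -0.0286]
centre mm [-60.7 -27.4] size [ 55.7 120.9] ang -0.1 corners [[-121, -55], [0, -55], [0, 0], [-121, 1]]
centre mm [ -59.8 -117.6] size [120.8  55.9] ang 0.4 corners [[-120, -90], [-120, -146], [1, -145], [0, -89]]
centre mm [ -78.8 -224.8] size [55.8 62.3] ang -10.7 corners [[-115, -246], [-53, -258], [-43, -203], [-104, -192]]
```

arm_command([
  [-0.68,-0.02,0,-0.035,0,-0.0039,0.0031],
  [-0.68,-0.05,0,0,0,0,0],
  [-0.68,-0.05,0,0,0,0,0],
  [-0.68,-0.05,0,0,0,0,0],
  [-0.68,-0.05,0,0,0,0,0],
])

```text
time_s: 5.28
position: [0.4918, -0.0495, 0.0363]
tool_rot: [-0.047, -3.136, -0.013]
contact_force: [-0.3, -0.3, 0.2]
grip_width: 0.0147
```

```bash
python3 -c "
from h import *
where(-131,-220,33)
t=robot.capture('top');tops(t,np.load('c.npy'),230)"
```

```text
t 5.28 p [-175.7 -213.5   36.3] F [-0.2 -0.3  0.2] grip 14.7 turn units [ 0.0027 -0.0016 -0.0016]
delta units [-0.1791 -0.0253  0.0122]
centre mm [-60.7 -27.4] size [ 55.7 120.9] ang -0.1 corners [[-121, -55], [0, -55], [0, 0], [-121, 1]]
centre mm [ -59.9 -117.8] size [121.   55.5] ang 0.3 corners [[-121, -90], [-120, -146], [1, -145], [0, -90]]
```

arm_command([
  [-0.68,-0.05,-0.02,0.012,0.0027,-0.0016,-0.0016],
  [-0.68,-0.05,0,0,0,0,0],
  [-0.68,-0.05,0,0,0,0,0],
  [-0.68,-0.03,0,0,0,0,0],
])

```text
time_s: 5.67
position: [0.5373, -0.0501, 0.0341]
tool_rot: [-0.03, -3.137, -0.001]
contact_force: [-24.9, -7.6, 18.3]
grip_width: 0.0148
```

```bash
python3 -c "
from h import *
where(-131,-220,33)"
```

```text
t 5.67 p [-130.2 -212.9   34.1] F [-24.7  -8.2  18.3] grip 14.8 turn units [ 0.0002 -0.0013  0.0018]
delta units [ 0.0032 -0.0283  0.0045]
```

arm_command([
  [-0.68,0.1,0,0,0,0,0.0018],
  [-0.68,0.12,0,0,0,0,0],
  [-0.68,0.0,0,-0.15,0,0,0],
  [-0.68,0.0,0,-0.15,0,0,0],
])

```text
time_s: 6.0
position: [0.4691, -0.041, 0.1009]
tool_rot: [-0.032, -3.11, -0.015]
contact_force: [2.4, -0.8, 0.6]
grip_width: 0.0147
```

```bash
python3 -c "
from h import *
print(robot.get_state()['q'])
where(-62,-300,120)
t=robot.capture('top');tops(t,np.load('c.npy'),230);save(t,'t3.png')"
```

```text
[-3.24526650e-01  2.56822962e-01  1.85508383e+00 -2.38798646e-04
  1.06255363e+00 -1.87462227e+00]
t 6.0 p [-198.6 -205.5  100.9] F [ 2.4 -0.7  0.6] grip 14.7 turn units [ 0.003  -0.01    0.0014]
delta units [-0.5419 -0.3795 -0.097 ]
centre mm [-60.7 -27.3] size [120.9  55.6] ang 0.0 corners [[-121, 1], [-121, -55], [0, -55], [0, 1]]
centre mm [ -59.2 -117.5] size [ 55.3 119.8] ang -0.1 corners [[-119, -145], [1, -145], [1, -90], [-119, -90]]
```

arm_command([
  [-0.68,0,-0.1,-0.03,0.003,-0.01,0.0014],
  [-0.68,0,-0.1,-0.03,0,0,0],
  [-0.68,0,-0.1,-0.02,0,0,0],
  [-0.68,0,-0.09,0,0,0,0],
  [0.29,0,0,0,0,0,0.0385],
  [0.29,0,0,0,0,0,0.0385],
  [0.29,0,0,0,0,0,0.0385],
  [0.29,0,0,0,0,0,0.0385],
  [0.29,0,0,0,0,0,0.0385],
  [0.29,0,0,0,0,0,0.0385],
  [0.29,0,0,0,0,0,0.0385],
  [0.29,0,0,0,0,0,0.0385],
  [0.29,0,0,0,0,0,0.0385],
  [0.29,0,0,0,0,0,0.0385],
  [0.29,0,0,0,0,0,0.0385],
  [0.29,0,0,0,0,0,0.0385],
  [0.29,0,0,0,0,0,0.0385],
])

```text
time_s: 7.47
position: [0.4735, -0.1286, 0.1363]
tool_rot: [2.275, 2.135, 0.024]
contact_force: [0.2, 0.1, 0.8]
grip_width: 0.0599
```

```bash
python3 -c "
from h import *
where(-62,-300,100,-np.pi/2)
t=robot.capture('top');tops(t,np.load('c.npy'),230);save(t,'t4.png')"
```

```text
t 7.47 p [-192.  -293.   136.3] F [0.2 0.1 0.8] grip 59.9 turn units [ 0.0083  0.0014 -0.0124]
delta units [-0.0072  0.5169  0.1589]
centre mm [-60.7 -27.4] size [ 55.8 120.9] ang -0.1 corners [[-121, -55], [0, -55], [0, 0], [-121, 1]]
centre mm [ -59.9 -117.7] size [121.1  56.3] ang 0.3 corners [[-121, -90], [-120, -146], [1, -146], [0, -89]]
centre mm [ -59.4 -206.8] size [ 55.5 120. ] ang -0.0 corners [[-119, -235], [1, -235], [1, -179], [-119, -179]]
```

View pics/t4.png

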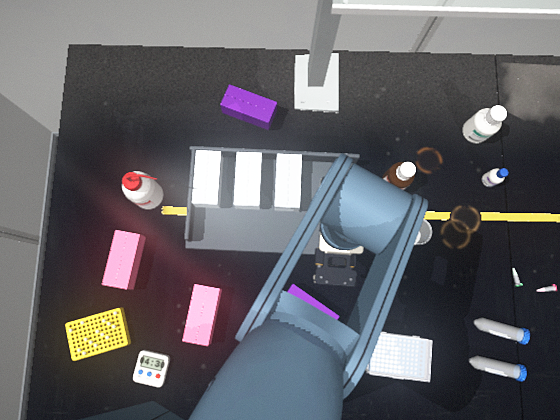

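All three cartons now stand square at the fence with gaps between them. I line up to the right of C and descend for the side push.

arm_command([
  [0.29,-0.005,0.13,0,0.0083,0.0014,-0.0124],
  [0.29,0,0.13,0,0,0,0],
  [0.29,0,0.13,0,0,0,0],
  [0.29,0,0.12,0,0,0,0],
  [0.29,0,0,0,0,0,0],
])

```text
time_s: 7.93
position: [0.6002, -0.1279, 0.1344]
tool_rot: [-2.233, -2.198, 0.003]
contact_force: [-0.9, 0.3, 0.5]
grip_width: 0.0599
```

```bash
python3 -c "
from h import *
where(-62,-285,35,-np.pi/2)"
```

```text
t 7.93 p [ -65.4 -289.1  134.4] F [-0.9  0.3  0.5] grip 59.9 turn units [-0.0023 -0.0014  0.003 ]
delta units [0.0146 0.0164 0.3976]
```

arm_command([
  [0.29,0,0.01,0.13,-0.0023,-0.0014,0.003],
  [0.29,0,0,0.13,0,0,0],
  [0.29,0,0,0.12,0,0,0],
  [0.29,0,0,0,0,0,0],
])

```text
time_s: 8.27
position: [0.6061, -0.1253, 0.0386]
tool_rot: [2.228, 2.207, 0.005]
contact_force: [-0.9, 1.0, -1.1]
grip_width: 0.0598
```

```bash
python3 -c "
from h import *
where(-64,-180,35,-np.pi/2)"
```

```text
t 8.27 p [ -59.6 -286.3   38.6] F [-1.   1.  -1.1] grip 59.8 turn units [0.0021 0.0007 0.0049]
delta units [ 0.4256 -0.0111  0.0136]
```

arm_command([
  [0.29,0.05,-0.01,0.012,0.0021,0.0007,0.0049],
  [0.29,0.05,0,0,0,0,0],
  [0.29,0.05,0,0,0,0,0],
  [0.29,0.05,0,0,0,0,0],
  [0.29,0.05,0,0,0,0,0],
])

```text
time_s: 8.68
position: [0.604, -0.06, 0.0391]
tool_rot: [2.243, 2.199, -0.0]
contact_force: [-0.6, -0.4, 0.3]
grip_width: 0.0604
```

```bash
python3 -c "
from h import *
where(-64,-180,35,-np.pi/2)
t=robot.capture('top');tops(t,np.load('c.npy'),230)"
```

```text
t 8.68 p [ -63.3 -221.1   39.1] F [-0.6 -0.4  0.3] grip 60.4 turn units [0.0001 0.0002 0.0016]
delta units [ 0.1645 -0.0021  0.0165]
centre mm [-60.7 -27.4] size [121.5  55.9] ang 0.0 corners [[-121, 1], [-121, -55], [0, -55], [0, 1]]
```

arm_command([
  [0.29,0.05,0,0.015,0,0,0.0016],
  [0.29,0.05,0,0,0,0,0],
  [0.29,0.04,0,0,0,0,0],
  [0.29,0.03,0,0,0,0,0],
])

```text
time_s: 9.07
position: [0.607, -0.0122, 0.0395]
tool_rot: [2.238, 2.195, 0.004]
contact_force: [-6.3, -14.6, 1.3]
grip_width: 0.0598
```

```bash
python3 -c "
from h import *
where(-64,-176,35,-np.pi/2)"
```

```text
t 9.07 p [ -61.5 -173.3   39.5] F [ -5.9 -14.7   1.3] grip 59.8 turn units [0.0022 0.001  0.0017]
delta units [-0.0107 -0.01    0.0179]
```

arm_command([
  [0.29,0.02,0,0.01,0,0,0],
  [0.29,0.02,0,0,0,0,0],
  [0.29,-0.1,0,0,0,0,0],
  [0.29,-0.15,0,0,0,0,0],
  [0.29,-0.1,0,-0.13,0,0,0],
  [0.29,0,0,-0.15,0,0,0],
  [0.29,-0.1,-0.1,-0.1,0,0,0],
  [0.29,-0.1,-0.12,0,0,0,0],
  [0.29,0,-0.15,0,0,0,0],
  [0.29,0,-0.15,0,0,0,0],
])

```text
time_s: 9.9
position: [0.4814, -0.1502, 0.142]
tool_rot: [2.21, 2.186, -0.015]
contact_force: [-0.2, -0.7, 0.4]
grip_width: 0.0599
```

```bash
python3 -c "
from h import *
where(-64,-176,35,-np.pi/2)
t=robot.capture('top')
for th in (200,220,240):tops(t,np.load('c.npy'),th)
im=cv2.resize(t['frame'][130:270,120:440],None,fx=2.5,fy=2.5,interpolation=cv2.INTER_CUBIC);cv2.imwrite('pics/c5.png',im[:,:,::-1])"
```

```text
t 9.9 p [-183.6 -314.3  142. ] F [-0.2 -0.7  0.4] grip 59.9 turn units [0.0054 0.0095 0.0045]
delta units [0.5592 0.4791 0.4197]
centre mm [-60.6 -82. ] size [122.5 167.9] ang 0.5 corners [[-122, 1], [-121, -167], [1, -165], [0, 2]]
centre mm [-60.4 -82.3] size [122.1 167. ] ang 0.2 corners [[-122, 1], [-121, -166], [1, -166], [0, 1]]
centre mm [-60.2 -82.2] size [121.5 166.4] ang 0.2 corners [[-121, 1], [-121, -166], [1, -165], [0, 1]]
```

View pics/c5.png

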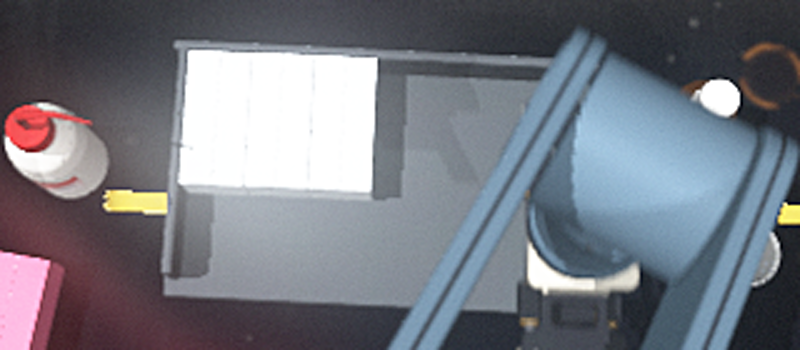

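The picture shows one solid white block in the corner, about 121 x 166 mm against an ideal 120 x 165 mm, square and flush. The arm is clear of everything.

```bash
python3 -c "
from h import *
print(robot.finish_job())"
```

```text
the job is handed in; nothing more can be done
None
```

The three white cartons now stand in one packed row in the corner, and the job was handed in at about 10 s of the 43 s allowed. I pushed B, then C, to the back fence from the front with the nearly shut fingers. One wide side push on C then closed the row up to the end stop.

**Row position:** the last top-camera check, before hand-in, shows one block of about 121 x 166 mm (ideal 120 x 165). It is square within about 0.5° and within about 1 mm of the fence and end stop. C's centre is about 138 mm from the end stop; the limit is 151.5 mm. At that scale the camera cannot tell gaps below about 2 mm.

**Forces:** the highest reading at the end of a move was about 31 N, with C pressed against the fence. I took no readings within moves, including the last push before retreating.

**Bystanders:** nothing was driven near the wash bottle, amber bottle or beaker. They look unmoved in the pictures, but the arm partly hides the amber bottle and beaker in the last one, and I did not re-measure any of the three.

**Deviations:** the arm drifted off its commanded position several times, by up to about 20 mm, and I corrected it as I went. None of the drift disturbed a carton. No check failed or disagreed.

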